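Set out a clean palette and hold the fuller alloy jar over it

ROBOT

A 6-joint arm with a two-finger parallel gripper is mounted at the origin on the work surface. World frame = base frame: x ahead of the robot, y to its left, z up, the work surface at z = 0. Lengths are in mm, angles in rad, forces in N, time in s.
With the tool pointing down it reaches from about 300 to 775 mm from the base axis. Payload 14.6 kg.
Tool frame: the origin (TCP) lies between the finger pads; the fingertips stand manip.tip_extent ahead of it and the grasp point (between the pads) lies 11 mm behind it (manip.tip_extent is the distance from the TCP to the fingertips, in mm); z points along the fingers, y is the direction in which the jaws open and shut (so a half turn about z gives the same grasp; the last joint's range is limited). The gripper opens to 94 mm and grips with 3 to 60 N. Pads are 16 mm wide; open, the fingers measure 119 mm over their backs; the gripper's body (75 mm by 177 mm) begins 78 mm behind the grasp point.
Start: joints at [-0.067, 0.3, 1.521, -0, 1.321, -0.067], TCP at [549.99, -0.002, 182.946] pointing down, gripper open.
Joint ranges: [-3.03, 3.03], [-0.79, 2.21], [0.23, 2.52], [-1.04, 4.18], [0, 3.07], [-2.55, 2.55]. Speed limits (rad/s): [2.22, 2.22, 2.57, 3.14, 3.14, 3.14].

INTERFACE

Orientations are given as a unit quaternion [x, y, z, w].
In Python, from station import manip, camera, boxes_of, masks_of gives the robot as it stands.
- The arm moves only by the tool move_arm, never from a script. Its arguments are lists of equal length, an entry for each row: "dp": the shift along the tool's x, y, z in units of 40 mm (1.0 is 40 mm), a list of three; "spin": the turn about the tool's z in units of 8 degrees (1.0 is 8 degrees). A call has exactly 5 rows; each row shifts and turns the commanded pose from where the row before left it, along the tool's axes as they then stand; what a row does not reach is not made up. A row lasts 1/8 s, in which the tool goes at most 62.5 mm and 10.7 degrees, less where a joint would pass 70% of its speed; a pose out of reach is approached as far as the arm can. A call is refused whole if a number of a shift passes 1 or a number of a turn 1, either way. A call with a gripper value outside its range is refused whole. "jaw" is the closure, from 0 (fully open) to 1 (shut), set as the call begins (left out, the last holds). The fingers move at their own pace and stop on an object; "newtons" is the grip in N (left out, the last holds). Time passes only in rows, so rows that do not move let the fingers close, or fill a call up. It gives the time, the measured TCP pose, the force and the opening at its end, in the units of the state.
- manip.sense(): the state, without advancing time (a new reading comes with each control period).
- camera(name): name is "scene" or "side" or "wrist"; returns a dict with "color" (480x640x3 uint8, red, green, blue), "fov_y" (degrees; the focal length in pixels is half the picture's height over the tangent of half this angle, whatever the lens; pixels are square), "cx", "cy" (the principal point, pixels), "T" (4x4, takes a point from camera to world coordinates). Camera axes: x right, y down, z forward; pixel columns grow to the right and rows downward; lengths in mm; the calibration is good to about 2 mm. A picture is of the moment at which its call begins. There is no depth.
- manip.sign_off(): hands the job in, once; it reports no verdict.
Trained networks look in a picture, given as the dict that the camera call returned (one of the last four; its "shot" number tells which), for a name from the list of things; names that differ only in an ending like _2 or _b are one class to them, and where a whole thing is asked for, a point or a joint stands for the part that bears it (a point fixed in the world has none). Each returns a list of dicts, best first, with "confidence" (0 to 1); they miss things now and then, are a little off and sometimes report something else, mostly with a low value. They report only what shows in the picture. A call takes as long as a camera call. They do not tell look-alikes from the thing itself.
- boxes_of(thing, picture): "extent" ([left, top, right, bottom] in pixels, round what is visible of it).
- masks_of(thing, picture): "region" (480x640 bool, what is visible of it) and "extent" ([left, top, right, bottom] in pixels, round what is visible of it).
The state is a dict: "time_s": time; "joint_pos": joint angles; "qd": joint speeds; "joint_torque": joint torques, N m; "ee_pos": TCP position; "orientation": TCP orientation; "wrist_force": force on the tool from outside, world axes, zero at the start; "wrist_torque": the same for the moment, N m; "width": finger opening in mm.
Only numpy, scipy, OpenCV 4.12 (cv2) and the standard library are available. Lean on these libraries where they do the work, as an engineer would, in place of code of your own. Each camera call takes 0.05 s, during which the arm holds its last target.

TASK

Set the clean white palette squarely on top of the stained grey one, as a neat pile, and let go of it. Then lift the green-capped jar a hand's width clear of the mat to feel its weight and stand it back on the mat, and after that lift the blue-capped jar likewise. Finish with the heavier jar in the gripper, held still and upright about 10 cm above the middle of the palettes, while the lighter one stands on the mat; keep the jars upright, never stand one on the bare table, and leave everything else where it is.

Things in the scene. Friction and masses are not known exactly. Their poses are not given: they have to be found in the camera images.
- palette_clean: clean white glazed ceramic palette to be moved: flat slab 110 (its x) x 62 (its y) x 14 mm (z) with shallow wells in its top, 0.2 kg, loose; origin at the centre of its flat underside. (A larger stained white palette, 170 mm long, fixed at the back left, is not meant)
- palette_used: grey palette of the same 110 x 62 x 14 mm with coloured stains in its wells, 0.2 kg, loose, lies on the table; origin at the centre of its underside. The two palettes may swap places
- jar_green: opaque white round jar with a green cap, standing on the mat: 44 mm across and straight-sided, 60 mm high (cap: the top 13 mm, fixed on); origin at the centre of its underside. Filled with metal that may shift 2 mm inside; the two jars with contents weigh about 0.14 kg and 0.35 to 0.45 kg, and which is the heavier cannot be seen and changes
- jar_blue: the same jar with a blue cap; same size and origin. The jars stand about 110 mm apart between centres and may swap places
- mat: dark blue-grey rectangular mat fixed to the table, 120 (x) x 220 (y) x 6 mm thick, carrying both jars side by side along its y; origin at the centre of its underside, on the table
- tweezers: steel tweezers lying flat, 120 x 9 x 6 mm, origin under the middle
- forceps: steel locking forceps with two finger rings lying flat, 150 x 50 x 6 mm, origin under the middle
- brush: artist's brush with orange handle lying flat, 160 mm long, 10 mm thick, handle end towards its -x, origin under the middle; lies between the two palettes' places
- vial: amber glass vial with black cap, 17 mm across, 48 mm high, standing between mat and palettes; origin at the centre of its underside
- rinse_cup: open green glass cup, 60 mm across, 60 mm high, origin at the centre of its underside
- shade_dish: round cream shade dish with many coloured dots, 156 mm across, 26 mm high, origin at the centre of its underside
Mind the look-alikes: they are no part of the job. What is shaped like the jar_blue but brown is not meant.

How it is judged:
By the outcome, as a careful person would: the job done as asked, in the order asked, and still so for the second after the job is handed in, while the arm keeps its last pose, push and grip.
It also fails if it takes over 72 s, if anything falls off the work surface, if the arm or the gripper's body presses on something with over 40 N, if the wrist force passes 120 N, or if a joint passes its speed limit or range.

## Working session

There is one attempt and no reset: what is moved stays moved. The work goes in short steps, Python scripts to look and compute and a tool call to move; the robot and the scene stay as the last step left them, time stands still between calls to the robot, and variables do not carry over. Pictures are saved under pics/ and viewed, and the job is handed in when it is done.

Besides the shell and the picture viewer there is one more tool, called after "Call:" as name(argument=value, ...) on one line, values as JSON. move_arm: Moves the arm, as the interface text tells. Its arguments: {"type":"object","properties":{"dp":{"type":"array","items":{"type":"array","items":{"type":"number"}}},"spin":{"type":"array","items":{"type":"number"}},"jaw":{"type":"number"},"newtons":{"type":"number"}},"required":["dp","spin"]}

```bash
ls; mkdir -p pics; python3 - <<'E'
from station import manip,camera
import cv2
print(manip.sense(), manip.tip_extent)
for n in ("scene","side","wrist"):
    p=camera(n); cv2.imwrite(f"pics/{n}0.png",p["color"][:,:,::-1]); print(n,p["fov_y"],p["cx"],p["cy"],p["T"],p["shot"])
E
```

```text
pics
{'time_s': 0.0, 'joint_pos': array([-6.66266804e-02,  3.00515074e-01,  1.52158711e+00, -1.00408619e-05,
        1.32066030e+00, -6.65781160e-02]), 'qd': array([-0.00082462, -0.00034637,  0.00117384, -0.00053062, -0.00054343,
       -0.00125414]), 'joint_torque': array([-1.53750298e-03, -5.31805658e+01, -3.52735734e+01,  7.07558286e-02,
        2.43994006e-02, -4.79655944e-05]), 'ee_pos': array([ 5.49717845e+02, -1.63880339e-03,  1.82359666e+02]), 'orientation': array([ 7.07122949e-01,  7.07090371e-01, -3.88812998e-04, -4.37002506e-04]), 'wrist_force': array([ 0.36134477, -1.08347939,  0.15386453]), 'wrist_torque': array([ 0.01339574,  0.00386583, -0.02867231]), 'width': 94.04869787083553} 8.0
scene 49.523390941266676 323.377365642589 238.06516414515397 [[-5.36590546e-01  6.14782515e-01 -5.78025125e-01  1.17890677e+03]
 [ 8.43765510e-01  3.81629950e-01 -3.77383553e-01  3.88327831e+02]
 [-1.14171103e-02 -6.90218111e-01 -7.23511305e-01  8.28789308e+02]
 [ 0.00000000e+00  0.00000000e+00  0.00000000e+00  1.00000000e+00]] 1
side 52.280569643739675 325.31734336876514 235.2317095706827 [[ 9.74163600e-01 -1.07885265e-01  1.98408797e-01  3.89488499e+02]
 [-2.25809962e-01 -4.80425115e-01  8.47467740e-01 -7.40565152e+02]
 [ 3.89128792e-03 -8.70374907e-01 -4.92374227e-01  4.69966950e+02]
 [ 0.00000000e+00  0.00000000e+00  0.00000000e+00  1.00000000e+00]] 2
wrist 66.5846346715249 322.17742313522325 242.38259412670817 [[ 9.99999293e-01  8.70786015e-04 -8.09335271e-04  5.49816348e+02]
 [ 6.19040804e-04 -9.62624462e-01 -2.70838996e-01  7.91340753e+01]
 [-1.01492874e-03  2.70838304e-01 -9.62624321e-01  3.83344279e+02]
 [ 0.00000000e+00  0.00000000e+00  0.00000000e+00  1.00000000e+00]] 3
```

View pics/scene0.png

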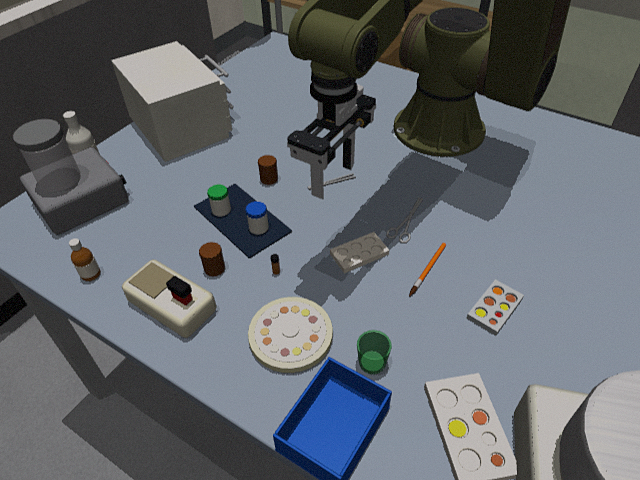

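View pics/side0.png

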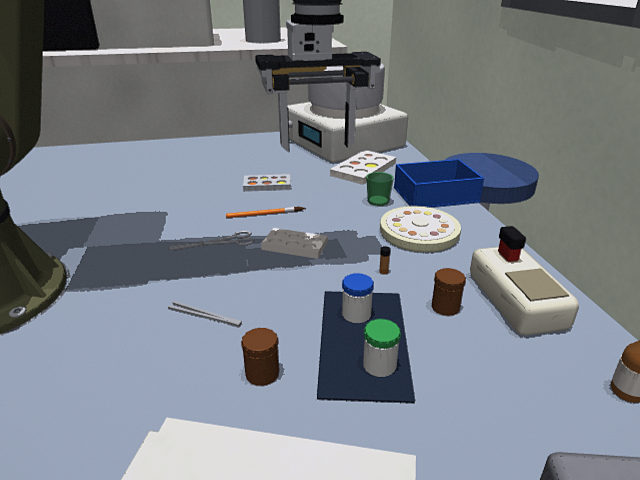

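View pics/wrist0.png

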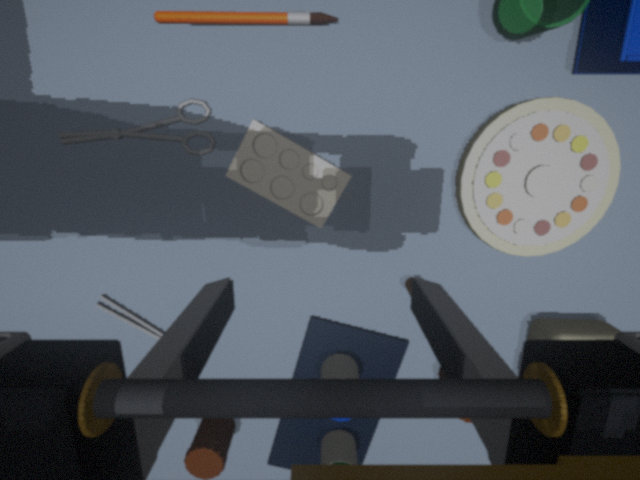

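```bash
cat > h.py <<'E'
from station import manip,camera,boxes_of,masks_of
import numpy as np,cv2
from scipy.optimize import minimize
def proj(p,X):
    T=np.array(p["T"]);f=240/np.tan(np.radians(p["fov_y"])/2)
    c=(np.atleast_2d(X)-T[:3,3])@T[:3,:3]
    return np.c_[p["cx"]+f*c[:,0]/c[:,2],p["cy"]+f*c[:,1]/c[:,2]]
def ray(p,u,v,z):
    T=np.array(p["T"]);f=240/np.tan(np.radians(p["fov_y"])/2)
    d=T[:3,:3]@np.array([(u-p["cx"])/f,(v-p["cy"])/f,1]);o=T[:3,3]
    return o+d*(z-o[2])/d[2]
def box(x,y,a,L,W,z0,z1):
    c,s=np.cos(a),np.sin(a)
    return np.array([[x+c*i*L/2-s*j*W/2,y+s*i*L/2+c*j*W/2,z] for z in(z0,z1) for i in(-1,1) for j in(-1,1)])
def cyl(x,y,r,z0,z1):
    t=np.linspace(0,2*np.pi,32)
    return np.concatenate([np.c_[x+r*np.cos(t),y+r*np.sin(t),0*t+z] for z in(z0,z1)])
def contour(m):
    cs,_=cv2.findContours(m.astype(np.uint8),cv2.RETR_EXTERNAL,cv2.CHAIN_APPROX_NONE)
    return max(cs,key=cv2.contourArea)[:,0,:].astype(float)
S=4
def iou(p,m,X):
    h=cv2.convexHull(proj(p,X).astype(np.float32))
    im=np.zeros((480,640),np.uint8); cv2.fillConvexPoly(im,np.round(h*16).astype(np.int32),1,shift=4)
    u=(im|m).sum(); return (im&m).sum()/max(u,1)
def fit(obs,model,x0s,steps):
    # obs: list of (picture, mask) ; minimise 1-mean IoU
    f=lambda q:1-np.mean([iou(p,m.astype(np.uint8),model(q)) for p,m in obs])
    best=None
    for x0 in x0s:
        x0=np.array(x0,float); sx=np.vstack([x0]+[x0+np.eye(len(x0))[i]*steps[i] for i in range(len(x0))])
        r=minimize(f,x0,method="Nelder-Mead",options=dict(initial_simplex=sx,xatol=.002,fatol=1e-5,maxiter=400))
        if best is None or r.fun<best.fun: best=r
    return best.x,1-best.fun
def palfit(obs,x,y,z0=0,angs=np.arange(0,np.pi,np.pi/6)):
    q,s=fit(obs,lambda q:box(q[0],q[1],q[2],110,62,z0,z0+14),[[x,y,a] for a in angs],[8,8,.3]); return q,s
def snap(n,name=None):
    p=camera(n)
    if name: cv2.imwrite(f"pics/{name}.png",p["color"][:,:,::-1])
    return p
E
python3 - <<'E'
from h import *
P={n:snap(n) for n in("scene","side","wrist")}
for t in("palette_clean","palette_used","jar_green","jar_blue","mat","vial","brush","forceps","rinse_cup"):
    for n,p in P.items():
        for r in masks_of(t,p)[:4]:
            z={"jar_green":35,"jar_blue":35,"palette_clean":7,"palette_used":7,"mat":6}.get(t,5)
            e=r["extent"];m=r["region"];c=contour(m).mean(0)
            ys,xs=np.nonzero(m); 
            print(t,n,round(r["confidence"],2),np.round(e),np.round(ray(p,xs.mean(),ys.mean(),z)),m.sum(), p["color"][m].mean(0).round())
c=P["scene"]["color"]; 
a=cv2.resize(c[220:280,320:400],(400,300),interpolation=cv2.INTER_CUBIC);b=cv2.resize(c[270:330,456:536],(400,300),interpolation=cv2.INTER_CUBIC)
cv2.imwrite("pics/crop.png",np.hstack([a,b])[:,:,::-1])
E
```

```text
palette_clean scene 0.83 [329. 233. 385. 271.] [517.  46.   7.] 1413 [105. 100.  94.]
palette_clean scene 0.59 [207. 188. 229. 216.] [ 549. -315.    7.] 541 [57. 94. 63.]
palette_clean side 0.73 [262. 225. 328. 261.] [513.  41.   7.] 1386 [120. 117. 114.]
palette_clean wrist 0.72 [228. 118. 349. 229.] [514.  46.   7.] 6740 [107. 106. 102.]
palette_used scene 0.92 [464. 284. 522. 339.] [504. 339.   7.] 1726 [147. 137. 125.]
palette_used side 0.97 [242. 174. 293. 192.] [498. 334.   7.] 645 [145. 141. 141.]
palette_used side 0.47 [345. 274. 373. 323.] [ 579. -148.    7.] 1316 [ 76.  93. 132.]
jar_green scene 0.61 [208. 185. 228. 215.] [ 571. -290.   35.] 495 [58. 94. 64.]
jar_green scene 0.19 [269. 257. 280. 274.] [656. -70.  35.] 139 [39. 27. 17.]
jar_green side 0.71 [364. 320. 402. 378.] [ 569. -293.   35.] 1860 [ 80. 121.  91.]
jar_green wrist 0.69 [320. 429. 362. 464.] [ 569. -271.   35.] 1070 [56. 57. 56.]
jar_blue scene 0.89 [200. 240. 224. 277.] [ 714. -188.   35.] 715 [62. 37. 21.]
jar_blue scene 0.65 [259. 152. 278. 189.] [ 423. -262.   35.] 528 [58. 35. 21.]
jar_blue scene 0.6
[... 1310 characters left out ...]
ne 0.35 [195. 184. 296. 258.] [ 578. -219.    5.] 2494 [27. 36. 51.]
forceps side 0.67 [363. 320. 402. 378.] [ 581. -262.    5.] 1778 [ 82. 123.  92.]
forceps side 0.57 [168. 229. 251. 250.] [381.  81.   5.] 544 [86. 88. 93.]
forceps wrist 0.89 [ 60.  97. 216. 157.] [380.  88.   5.] 2095 [71. 73. 77.]
forceps wrist 0.49 [458.  95. 619. 254.] [770.  43.   5.] 20458 [155. 153. 148.]
rinse_cup scene 0.69 [355. 334. 395. 377.] [712. 187.   5.] 1239 [42. 78. 52.]
rinse_cup scene 0.67 [247. 297. 332. 372.] [764.  40.   5.] 5030 [176. 169. 157.]
rinse_cup side 0.67 [367. 171. 395. 208.] [750. 251.   5.] 824 [47. 82. 59.]
rinse_cup wrist 0.87 [492.   1. 589.  40.] [743. 189.   5.] 2834 [39. 70. 52.]
```

View pics/crop.png

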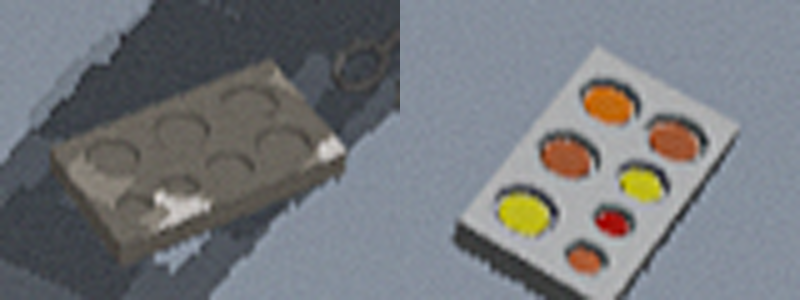

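Candidates in the scene view:
- **Palettes:** (358,252) has empty wells and lies in the arm's shadow, with sunlit patches of pure white, so it is the clean one. (496,306) is grey with stains, so it is the used one. (470,430) is the large fixed one and is left alone.
- **Jars:** green is (218,200) and blue is (257,218). The brown ones at (268,168) and (211,259) are decoys.

The crop confirms the palettes.

```bash
cat > meas.py <<'E'
from h import *
P={n:snap(n) for n in("scene","side","wrist")}
def get(t,near,z,tol=40,cams=("scene","side","wrist")):
    o=[]
    for n in cams:
        for r in masks_of(t,P[n]):
            ys,xs=np.nonzero(r["region"]); w=ray(P[n],xs.mean(),ys.mean(),z)
            if np.hypot(*(w[:2]-near))<tol and r["region"].sum()>200: o.append((P[n],r["region"],n));break
    return o
def pal(t,near,z0=0):
    o=get(t,near,7+z0)
    for s in [o]+[[k] for k in o]:
        q,v=palfit([k[:2] for k in s],*near,z0=z0); print(t,[k[2] for k in s],q[:2].round(1),"deg",np.degrees(q[2]).round(1),"iou",round(v,3))
def jar(t,near,z0=6,r=22,h=60,cams=("scene","side")):
    o=get(t,near,z0+h/2,cams=cams)
    for s in [o]+[[k] for k in o]:
        if not s: print(t,"none");continue
        q,v=fit([k[:2] for k in s],lambda q:cyl(q[0],q[1],r,z0,z0+h),[near],[8,8]); print(t,[k[2] for k in s],q.round(1),round(v,3))
E
python3 - <<'E'
from meas import *
pal("palette_clean",[515,45]);pal("palette_used",[501,337])
jar("jar_green",[570,-290]);jar("jar_blue",[569,-183])
jar("vial",[650,-65],0,8.5,48)
o=get("mat",[565,-220],6,80)
for s in [o]+[[k] for k in o]:
    q,v=fit([k[:2] for k in s],lambda q:box(q[0],q[1],q[2],120,220,0,6),[[565,-230,a] for a in(-.2,0,.2)],[8,8,.1]);print("mat",[k[2] for k in s],q.round(2),v)
E
```

```text
palette_clean ['scene', 'wrist'] [515.7  44.5] deg 150.9 iou 0.958
palette_clean ['scene'] [516.7  46.2] deg 149.4 iou 0.962
palette_clean ['wrist'] [515.6  44.3] deg 150.3 iou 0.978
palette_used ['scene', 'side'] [499.6 338.8] deg 171.2 iou 0.935
palette_used ['scene'] [500.6 339.2] deg 171.3 iou 0.967
palette_used ['side'] [496.6 335.5] deg 175.2 iou 0.93
jar_green ['scene', 'side'] [ 568.5 -291.9] 0.914
jar_green ['scene'] [ 570. -290.] 0.891
jar_green ['side'] [ 568.  -293.1] 0.949
jar_blue ['scene', 'side'] [ 568.9 -181.7] 0.922
jar_blue ['scene'] [ 570.8 -181.2] 0.947
jar_blue ['side'] [ 568.2 -183.6] 0.922
vial ['side'] [648.2 -77.5] 0.829
vial ['side'] [648.2 -77.5] 0.829
mat ['scene', 'side', 'wrist'] [ 5.6389e+02 -2.3786e+02 -2.7000e-01] 0.6225137430279647
mat ['scene'] [ 5.6401e+02 -2.3846e+02 -3.0000e-01] 0.655364238410596
mat ['side'] [ 5.6335e+02 -2.3663e+02 -2.7000e-01] 0.6904713323811467
mat ['wrist'] [ 5.6468e+02 -2.3803e+02 -2.7000e-01] 0.5262743037309511
```

```bash
cat > plan.py <<'E'
import sys
from h import *
from scipy.spatial.transform import Rotation as R
def cur():
    s=manip.sense();Rm=R.from_quat(s["orientation"]).as_matrix()
    return s,Rm
def plan(x,y,z,yaw=None):
    s,Rm=cur();d=np.array([x,y,z])-s["ee_pos"];l=Rm.T@d/40
    yw=np.degrees(np.arctan2(Rm[1,1],Rm[0,1]))
    print("t",round(s["time_s"],2),"pos",s["ee_pos"].round(1),"yaw(y-axis)",round(yw,2),"tilt z",Rm[:,2].round(4),"w",round(s["width"],1),"F",s["wrist_force"].round(2),"j",s["joint_pos"].round(2))
    print("dp units tool xyz",l.round(3), "" if yaw is None else f"spin units {-((yaw-yw+90)%180-90)/8:.3f}")
if __name__=="__main__": plan(*map(float,sys.argv[1:]))
E
python3 - <<'E'
from h import *
p=snap("scene")
for u,v in((520,390),(530,470),(425,380),(480,375)): print(u,v,[ray(p,u,v,z).round() for z in(0,20,100)])
E
python3 plan.py 515.7 44.7 60 60.5
```

```text
520 390 [array([643., 436.,   0.]), array([656., 434.,  20.]), array([707., 430., 100.])]
530 470 [array([765., 491.,   0.]), array([775., 488.,  20.]), array([815., 478., 100.])]
425 380 [array([712., 290.,   0.]), array([723., 292.,  20.]), array([768., 302., 100.])]
480 375 [array([652., 367.,   0.]), array([665., 368.,  20.]), array([715., 370., 100.])]
t 2.6 pos [550.   -0.  182.9] yaw(y-axis) -0.0 tilt z [-0. -0. -1.] w 94.1 F [-0.17 -0.11  0.72] j [-0.07  0.3   1.52 -0.    1.32 -0.07]
dp units tool xyz [ 1.118 -0.857  3.074] spin units -7.563
```

Call:
move_arm(dp=[[0.56,-0.43,0],[0.56,-0.43,0],[0,0,0.5],[0,0,0.5],[0,0,0.5]], spin=[0,0,-1,-1,-1], jaw=0)

```text
time_s: 3.22
ee_pos: [515.6, 44.9, 122.4]
orientation: [0.543, 0.84, 0.0, 0.0]
wrist_force: [0.3, 0.2, -0.2]
width: 93.7
```

Call:
move_arm(dp=[[0,0,0.3],[0,0,0.3],[0,0,0.3],[0,0,0.2],[0,0,0.1]], spin=[-1,-1,-1,-1,-0.56])

```text
time_s: 3.85
ee_pos: [515.5, 44.8, 74.5]
orientation: [0.253, 0.967, -0.0, -0.0]
wrist_force: [0.3, 0.2, 0.7]
width: 93.8
```

```bash
python3 - <<'E'
from meas import *
cv2.imwrite("pics/w1.png",P["wrist"]["color"][:,:,::-1])
pal("palette_clean",[515,45])
E
python3 plan.py 515.7 44.7 60 60.5
```

```text
palette_clean ['scene', 'side', 'wrist'] [514.9  45.2] deg 151.0 iou 0.936
palette_clean ['scene'] [516.9  46.6] deg 151.6 iou 0.93
palette_clean ['side'] [513.1  41.9] deg 149.8 iou 0.952
palette_clean ['wrist'] [515.2  44.8] deg -29.2 iou 0.984
t 4.15 pos [515.7  44.8  75.2] yaw(y-axis) 60.39 tilt z [ 4.e-04  0.e+00 -1.e+00] w 94.4 F [ 0.54 -0.3   0.36] j [ 0.02  0.35  1.73  0.    1.07 -1.04]
dp units tool xyz [-0.001 -0.003  0.38 ] spin units -0.013
```

View pics/w1.png

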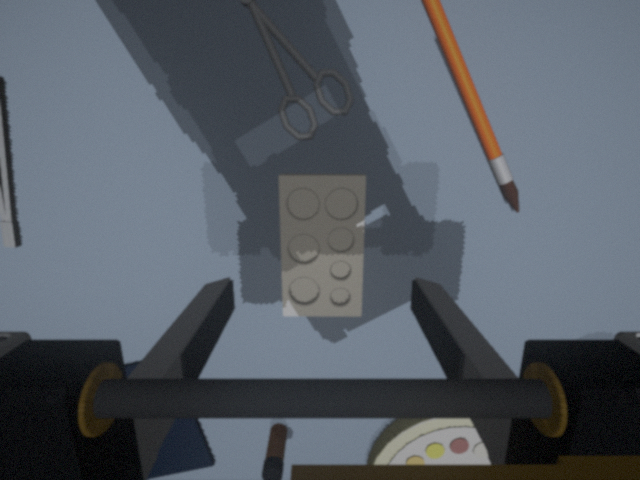

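The palette sits at (323,246), square between the fingers (edges at columns 280 and 365), and nothing lies under the tips. I'll descend.

Call:
move_arm(dp=[[0,0,0.6],[0,0,0.5],[0,0,0.3],[0,0,0.2],[0,0,0]], spin=[-0.03,0,0,0,0])

```text
time_s: 4.78
ee_pos: [515.6, 44.8, 10.9]
orientation: [0.253, 0.968, -0.0, -0.0]
wrist_force: [-0.4, -0.1, -0.0]
width: 93.7
```

Call:
move_arm(dp=[[0,0,0],[0,0,0],[0,0,0],[0,0,0],[0,0,0]], spin=[0,0,0,0,0], jaw=1, newtons=15)

```text
time_s: 5.4
ee_pos: [515.6, 44.8, 11.0]
orientation: [0.253, 0.968, -0.0, 0.0]
wrist_force: [-0.2, 0.2, -0.7]
width: 47.7
```

```bash
python3 plan.py 515.7 44.7 11 60.5
```

```text
t 5.4 pos [515.6  44.8  11. ] yaw(y-axis) 60.72 tilt z [ 0. -0. -1.] w 47.7 F [-0.2   0.24 -0.74] j [ 0.02  0.44  1.77 -0.    0.93 -1.04]
dp units tool xyz [-0.003 -0.001 -0.001] spin units 0.027
```

Opening of 47.7 mm is less than the palette's 62 mm, so something is off. I'll look.

```bash
python3 - <<'E'
from h import *
a=snap("wrist","w2")["color"];b=snap("side")["color"];print(manip.sense()["width"])
c=snap("scene")["color"]
b=cv2.resize(b[180:300,210:370],(640,480),interpolation=cv2.INTER_CUBIC)
c=cv2.resize(c[190:310,280:440],(640,480),interpolation=cv2.INTER_CUBIC)
cv2.imwrite("pics/w2s.png",cv2.resize(np.hstack([b,c]),(800,300))[:,:,::-1])
E
```

```text
39.61542242039465
```

View pics/w2.png

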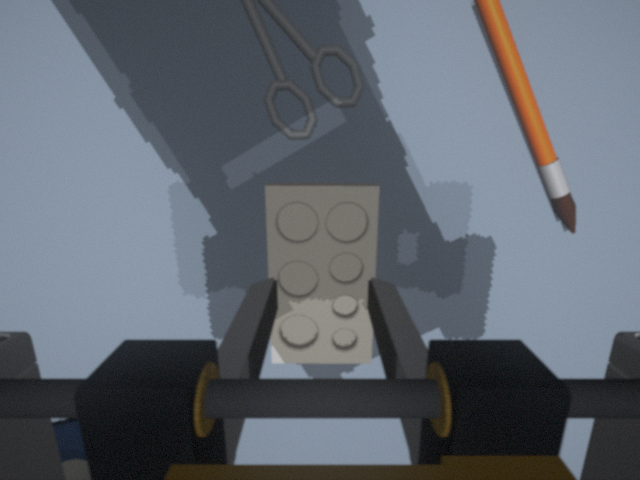

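View pics/w2s.png

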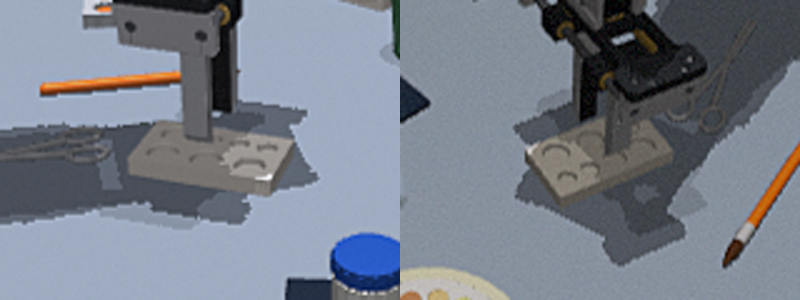

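```bash
python3 - <<'E'
from h import *
p=snap("side");
for off in (20,26,32):
  for z in (3,10,15,20,25):
    print(off,z,proj(p,[515.6-np.cos(np.radians(60.7))*off,44.8-np.sin(np.radians(60.7))*off,z]).round())
print(manip.sense()["width"], manip.tip_extent, [a for a in dir(manip) if a[0]!="_"])
E
```

```text
20 3 [[292. 249.]]
20 10 [[292. 245.]]
20 15 [[292. 243.]]
20 20 [[292. 241.]]
20 25 [[291. 238.]]
26 3 [[291. 250.]]
26 10 [[291. 247.]]
26 15 [[291. 245.]]
26 20 [[290. 242.]]
26 25 [[290. 240.]]
32 3 [[290. 252.]]
32 10 [[289. 249.]]
32 15 [[289. 246.]]
32 20 [[289. 244.]]
32 25 [[289. 242.]]
31.629152898332123 8.0 ['IKError', 'sense', 'sign_off', 'tip_extent']
```

Call:
move_arm(dp=[[0,0,0],[0,0,0],[0,0,0],[0,0,0],[0,0,0]], spin=[0,0,0,0,0], jaw=0)

```text
time_s: 6.22
ee_pos: [515.6, 44.8, 10.9]
orientation: [0.253, 0.968, 0.0, -0.0]
wrist_force: [0.6, -0.6, -1.1]
width: 78.2
```

```bash
python3 - <<'E'
from h import *
s=manip.sense();print(s["ee_pos"],s["width"])
for n,(u,v) in (("side",(220,170)),("scene",(270,170))):
    p=snap(n);im=cv2.resize(p["color"][v:v+110,u:u+150],(800,586),interpolation=cv2.INTER_CUBIC)
    k=800/150
    w=s["width"]/2;c,sn=np.cos(np.radians(60.7)),np.sin(np.radians(60.7))
    for sg in(1,-1):
      for off in (0,12.5):
        for z,col in((3,(255,0,0)),(20,(0,255,0)),(35,(0,0,255))):
          q=proj(p,[515.6+sg*c*(w+off),44.8+sg*sn*(w+off),z])[0]
          cv2.circle(im,tuple(np.round((q-[u,v]+.5)*k).astype(int).tolist()),4,col,-1)
    cv2.imwrite(f"pics/t_{n}.png",im[:,:,::-1])
E
```

```text
[515.57805075  44.79999127  10.94397542] 78.16706957262024
```

View pics/t_side.png

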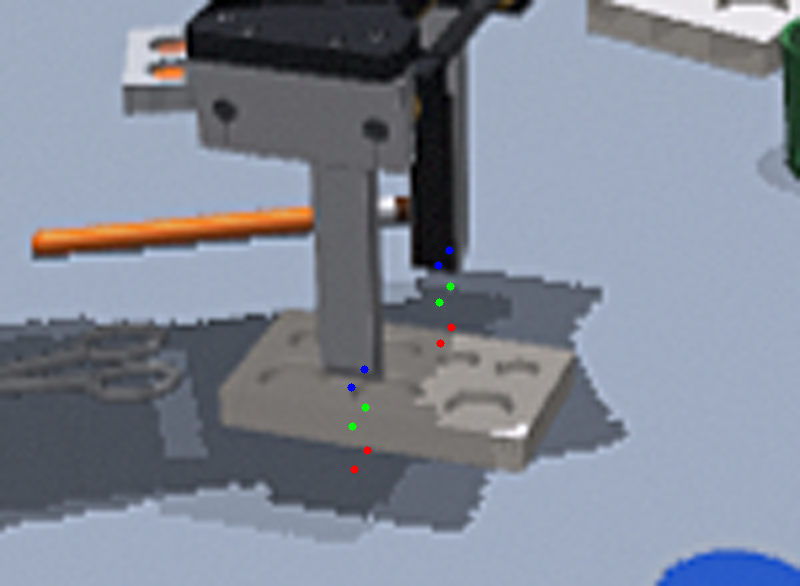

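View pics/t_scene.png

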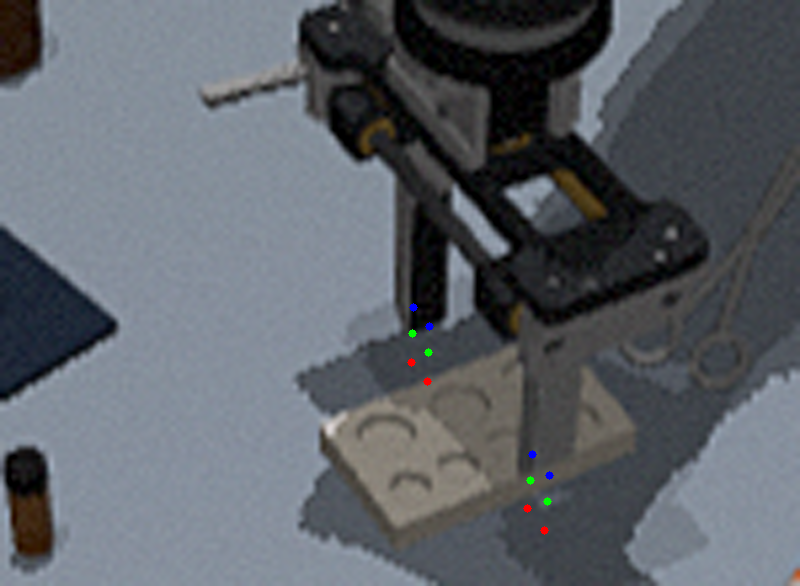

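Both views show the fingertips at z ≈ 30 (not 3), so they end about 19 mm behind the reported TCP. I'll lower in small steps while watching force and pictures.

Call:
move_arm(dp=[[0,0,0],[0,0,0],[0,0,0.2],[0,0,0.2],[0,0,0]], spin=[0,0,0,0,0])

```text
time_s: 6.95
ee_pos: [515.0, 44.8, -6.0]
orientation: [0.253, 0.968, -0.0, -0.001]
wrist_force: [-0.1, -0.0, -0.3]
width: 94.0
```

```bash
cat > tips.py <<'E'
from h import *
import sys
from scipy.spatial.transform import Rotation as R
zs=list(map(float,sys.argv[1:4]))
s=manip.sense();print(s["ee_pos"].round(1),s["width"],s["wrist_force"])
Rm=R.from_quat(s["orientation"]).as_matrix();ya=Rm[:,1];ims=[]
for n in ("side","scene"):
    p=snap(n);c=proj(p,s["ee_pos"])[0].astype(int);u,v=c[0]-50,c[1]-45
    u,v=max(0,min(540,u)),max(0,min(400,v));k=8
    im=cv2.resize(p["color"][v:v+80,u:u+100],(800,640),interpolation=cv2.INTER_CUBIC)
    for sg in(1,-1):
      for off in (0,12.5):
        for z,col in zip(zs,((255,0,0),(0,255,0),(0,0,255))):
          X=s["ee_pos"]+sg*ya*(s["width"]/2+off);X[2]=z
          q=proj(p,X)[0];cv2.circle(im,tuple(np.round((q-[u,v]+.5)*k).astype(int).tolist()),4,col,-1)
    ims.append(im)
cv2.imwrite(f"pics/{sys.argv[4]}.png",cv2.resize(np.hstack(ims),(800,320),interpolation=cv2.INTER_AREA)[:,:,::-1])
E
python3 tips.py 3 14 25 t3
```

```text
[515.   44.8  -6. ] 94.0378287737358 [-0.08945664 -0.03994622 -0.2896968 ]
```

View pics/t3.png

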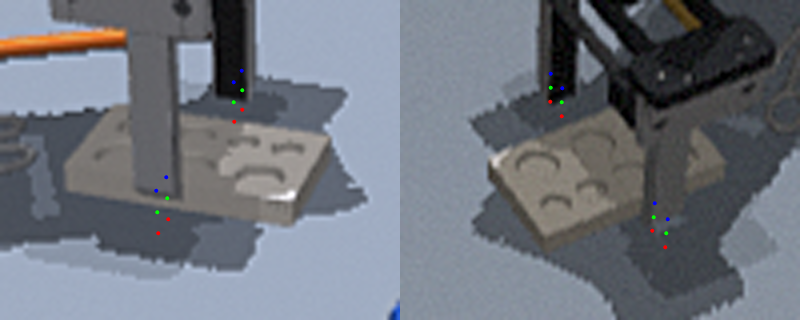

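TCP at −6 with no contact force confirms the offset: the tips now sit at z ≈ 14. I'll go 10 mm further.

Call:
move_arm(dp=[[0,0,0.1],[0,0,0.1],[0,0,0.05],[0,0,0],[0,0,0]], spin=[0,0,0,0,0])

```text
time_s: 7.68
ee_pos: [515.7, 44.8, -15.0]
orientation: [0.253, 0.968, 0.0, 0.0]
wrist_force: [0.4, -0.4, 0.4]
width: 94.0
```

```bash
python3 tips.py 0 5 10 t4; python3 plan.py 515.7 44.7 -16 60.7
```

```text
[515.7  44.8 -15. ] 94.0249530499794 [ 0.40563625 -0.43559484  0.38797454]
t 7.78 pos [515.7  44.8 -14.9] yaw(y-axis) 60.72 tilt z [ 2.e-04  0.e+00 -1.e+00] w 93.9 F [-0.04  0.08 -0.35] j [ 0.02  0.49  1.78  0.    0.88 -1.04]
dp units tool xyz [-0.002 -0.002  0.027] spin units 0.002
```

View pics/t4.png

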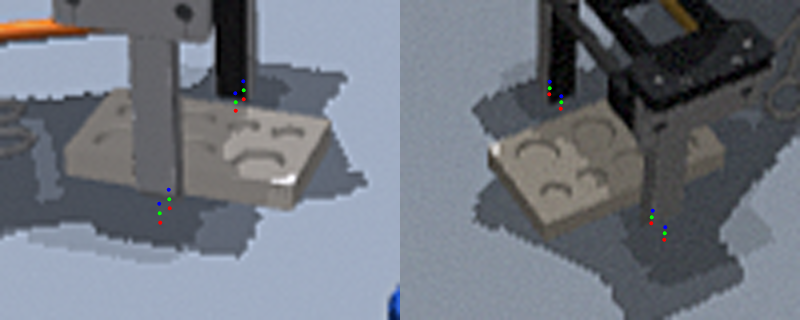

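Call:
move_arm(dp=[[0,0,0.05],[0,0,0.05],[0,0,0.05],[0,0,0],[0,0,0]], spin=[0,0,0,0,0])

```text
time_s: 8.4
ee_pos: [515.6, 44.8, -21.0]
orientation: [0.253, 0.968, 0.0, 0.0]
wrist_force: [0.1, 0.2, 0.6]
width: 94.3
```

```bash
python3 tips.py 0 5 10 t5
```

```text
[515.6  44.8 -21. ] 94.26551951059912 [0.09694769 0.16304432 0.56014199]
```

View pics/t5.png

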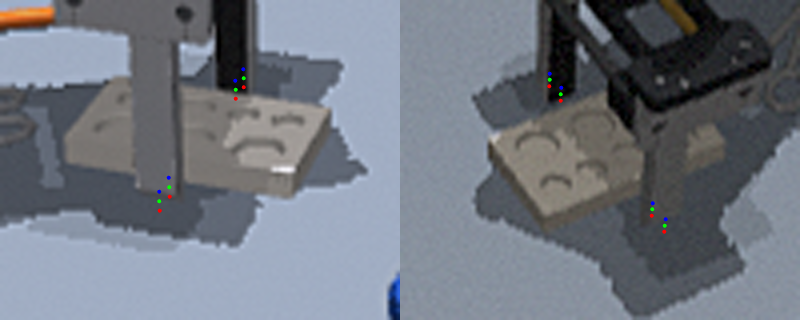

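Call:
move_arm(dp=[[0,0,0.04],[0,0,0.04],[0,0,0],[0,0,0],[0,0,0]], spin=[0,0,0,0,0])

```text
time_s: 9.12
ee_pos: [515.9, 44.8, -22.4]
orientation: [0.253, 0.968, 0.0, 0.0]
wrist_force: [-11.4, -0.8, 28.0]
width: 94.1
```

Call:
move_arm(dp=[[0,0,0],[0,0,0],[0,0,0],[0,0,0],[0,0,0]], spin=[0,0,0,0,0], jaw=1, newtons=15)

```text
time_s: 9.75
ee_pos: [517.2, 44.5, -22.3]
orientation: [0.253, 0.968, 0.0, 0.002]
wrist_force: [-1.8, -1.6, 20.6]
width: 62.1
```

```bash
python3 tips.py 0 5 10 t6
```

```text
[517.2  44.5 -22.3] 62.06734563790058 [-1.81806323 -1.59932509 20.56270249]
```

View pics/t6.png

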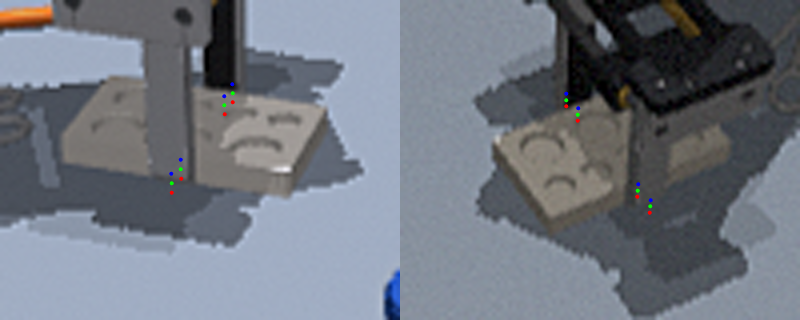

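Opening is 62.1 mm, so the palette is held. The tips touched the table at TCP −22.4, so tip height = TCP z + 22.4. I'll re-grip 3 mm higher so the tips end above its underside.

Call:
move_arm(dp=[[0,0,0],[0,0,0],[0,0,-0.07],[0,0,-0.07],[0,0,0]], spin=[0,0,0,0,0], jaw=0.25)

```text
time_s: 10.48
ee_pos: [515.5, 44.7, -18.7]
orientation: [0.253, 0.968, -0.0, -0.0]
wrist_force: [-0.0, 0.5, -0.1]
width: 70.4
```

Call:
move_arm(dp=[[0,0,0],[0,0,0],[0,0,0],[0,0,0],[0,0,0]], spin=[0,0,0,0,0], jaw=1, newtons=20)

```text
time_s: 11.1
ee_pos: [515.5, 44.8, -18.8]
orientation: [0.253, 0.968, -0.0, -0.0]
wrist_force: [-0.9, -0.6, -1.6]
width: 61.7
```

Call:
move_arm(dp=[[0,0,-0.2],[0,0,-0.4],[0,0,-0.6],[0,0,-0.6],[0,0,-0.4]], spin=[0,0,0,0,0])

```text
time_s: 11.72
ee_pos: [516.0, 44.8, 71.5]
orientation: [0.253, 0.968, 0.0, 0.001]
wrist_force: [0.3, -1.7, -1.6]
width: 62.2
```

```bash
python3 plan.py 500.1 338.8 70 81.3; python3 - <<'E'
from h import *
a=snap("wrist","w7")
E
```

```text
t 11.72 pos [516.   44.8  71.5] yaw(y-axis) 60.72 tilt z [ 0.002  0.    -1.   ] w 62.2 F [ 0.31 -1.67 -1.63] j [ 0.02  0.35  1.73 -0.    1.06 -1.04]
dp units tool xyz [3.942 6.216 0.036] spin units -2.572
```

View pics/w7.png

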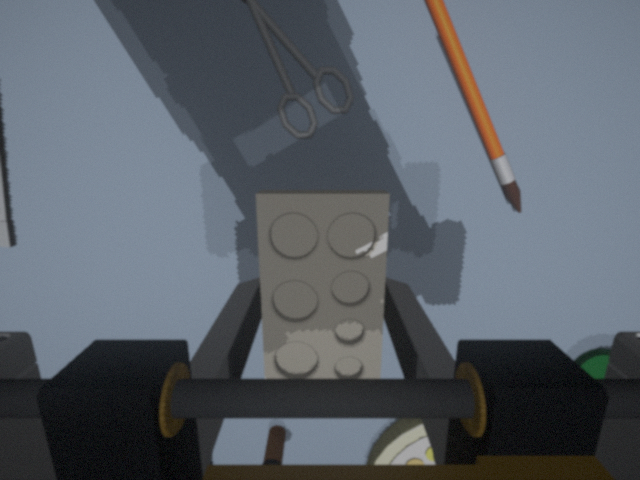

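The palette is held level at (322,285), its edges parallel to the pads. Next, transfer it over the grey palette.

Call:
move_arm(dp=[[0.56,0.89,0],[0.56,0.89,0],[0.56,0.89,0],[0.56,0.89,0],[0.56,0.89,0]], spin=[0,0,0,0,0])

```text
time_s: 12.4
ee_pos: [504.6, 256.2, 69.2]
orientation: [0.253, 0.968, -0.0, -0.0]
wrist_force: [0.2, 0.1, -2.3]
width: 62.1
```

Call:
move_arm(dp=[[0.56,0.89,0],[0.56,0.88,0],[0,0,0],[0,0,0],[0,0,0]], spin=[0,0,-0.86,-0.86,-0.86])

```text
time_s: 13.02
ee_pos: [500.2, 338.5, 69.0]
orientation: [0.073, 0.997, -0.0, -0.0]
wrist_force: [1.0, 0.2, -1.7]
width: 61.9
```

```bash
python3 plan.py 500.1 338.8 40 81.3; python3 - <<'E'
from meas import *
cv2.imwrite("pics/w8.png",P["wrist"]["color"][:,:,::-1])
s=P["scene"]["color"][240:380,430:570];d=P["side"]["color"][130:230,210:350]
cv2.imwrite("pics/s8.png",np.hstack([cv2.resize(s,(400,400),interpolation=2),cv2.resize(d,(400,400),interpolation=2)])[:,:,::-1])
z=manip.sense()["ee_pos"][2]+18.8
pal("palette_used",[500,338]); pal("palette_clean",[500,338],z)
E
```

```text
t 13.03 pos [500.2 338.5  69. ] yaw(y-axis) 81.6 tilt z [-7.e-04 -4.e-04 -1.e+00] w 61.9 F [ 1.05  0.21 -1.67] j [ 0.53  0.53  1.48  0.    1.14 -0.89]
dp units tool xyz [0.004 0.007 0.724] spin units 0.037
palette_used ['scene', 'side'] [499.8 338.8] deg 172.0 iou 0.781
palette_used ['scene'] [502.6 339.8] deg 171.1 iou 0.673
palette_used ['side'] [497.8 337.2] deg -7.4 iou 0.934
palette_clean ['scene', 'side', 'wrist'] [500.3 338.9] deg -7.8 iou 0.833
palette_clean ['scene'] [501.5 339.3] deg 172.8 iou 0.921
palette_clean ['side'] [499.9 339.6] deg 170.4 iou 0.692
palette_clean ['wrist'] [500.2 338.6] deg -8.5 iou 0.908
```

View pics/w8.png

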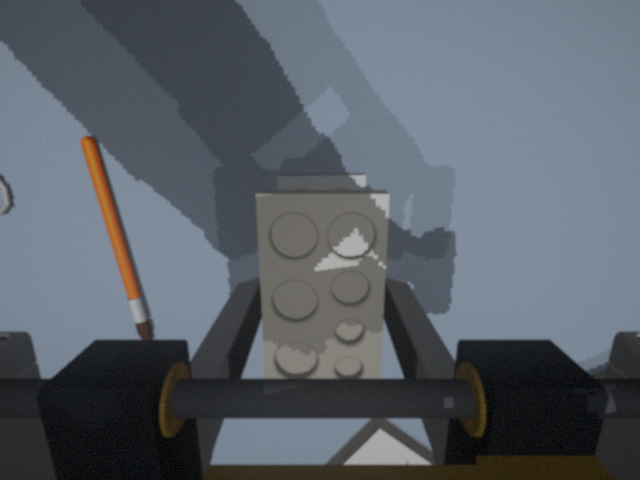

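View pics/s8.png

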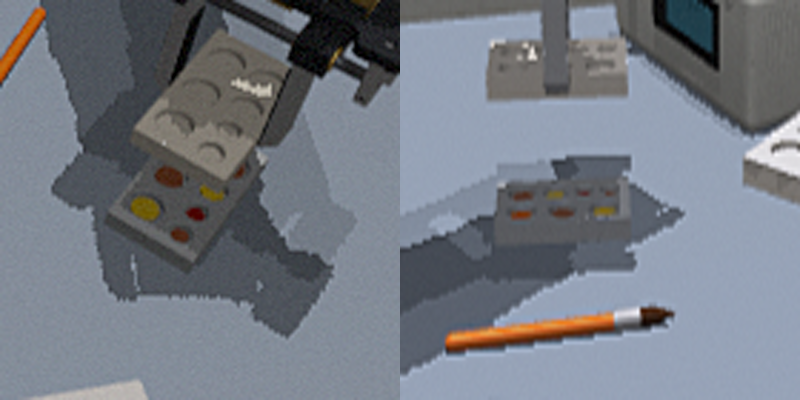

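```bash
python3 - <<'E'
from h import *
p=snap("wrist"); g=p["color"]
# edge positions of used far end
im=cv2.resize(g[160:200,260:385],(800,256),interpolation=2); cv2.imwrite("pics/e.png",im[:,:,::-1])
X=box(500.2,338.6,np.radians(171.5),110,62,0,14)
print(proj(p,X).round(1)[[0,1,2,3]],'\n',proj(p,X).round(1)[4:])
for u,v in((278,175),(365,175)): print(ray(p,u,v,14).round(1))
E
```

```text
[[360.4 310.8]
 [283.9 311. ]
 [364.2 173.2]
 [279.2 173.5]] 
 [[362.2 319. ]
 [282.1 319.2]
 [366.5 175. ]
 [276.9 175.3]]
[441.1 316.8  14. ]
[450.2 376.4  14. ]
```

View pics/e.png

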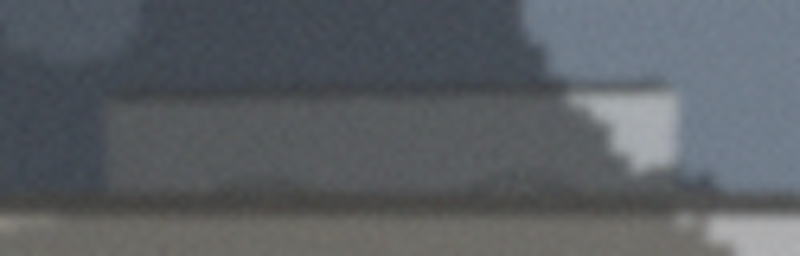

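The grey palette's far end projects at columns 276.7–366.1, row 175, against a predicted 276.9–366.5 for the pose directly below. It is aligned within about 1 mm and 0.7°. I'll lower.

Call:
move_arm(dp=[[0,0,0.6],[0,0,0.6],[0,0,0.4],[0,0,0.15],[0,0,0]], spin=[0,0,0,0,0])

```text
time_s: 14.15
ee_pos: [500.6, 338.6, -0.5]
orientation: [0.075, 0.997, 0.0, 0.0]
wrist_force: [0.0, -0.5, -1.6]
width: 61.9
```

Call:
move_arm(dp=[[0,0,0.03],[0,0,0.03],[0,0,0.02],[0,0,0],[0,0,0]], spin=[0,0,0,0,0])

```text
time_s: 14.78
ee_pos: [500.5, 338.5, -3.8]
orientation: [0.075, 0.997, 0.0, 0.0]
wrist_force: [0.3, 0.1, -1.8]
width: 61.6
```

```bash
python3 plan.py 500.1 338.8 -4.8 81.3; python3 - <<'E'
from h import *
P={n:snap(n) for n in("scene","side","wrist")}
cv2.imwrite("pics/w9.png",P["wrist"]["color"][:,:,::-1])
s=P["scene"]["color"][250:350,440:540];d=P["side"]["color"][150:220,220:320]
cv2.imwrite("pics/s9.png",np.hstack([cv2.resize(s,(400,400),interpolation=2),cv2.resize(d,(400,280),interpolation=2)[:].repeat(1,0) if 0 else cv2.resize(d,(400,400),interpolation=2)])[:,:,::-1])
E
```

```text
t 14.78 pos [500.5 338.5  -3.8] yaw(y-axis) 81.36 tilt z [ 1.e-04  0.e+00 -1.e+00] w 61.6 F [ 0.33  0.11 -1.81] j [ 0.53  0.63  1.51 -0.    1.   -0.89]
dp units tool xyz [0.012 0.005 0.026] spin units 0.008
```

View pics/s9.png

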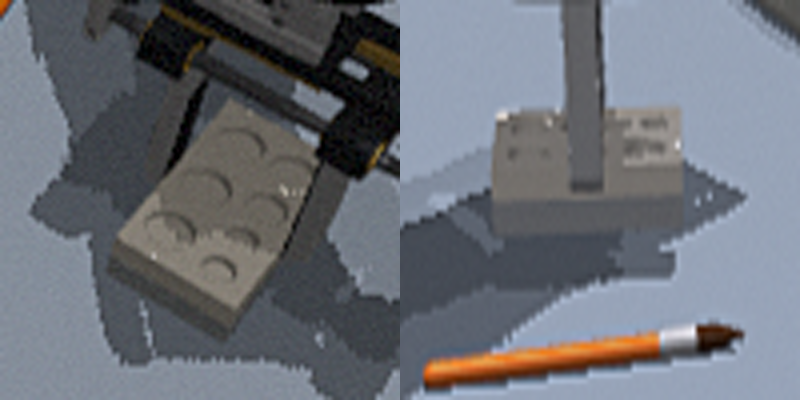

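Both views show the edges flush. I'll go down the last millimetre and release.

Call:
move_arm(dp=[[0,0,0.02],[0,0,0.01],[0,0,0.01],[0,0,0],[0,0,0]], spin=[0,0,0,0,0])

```text
time_s: 15.55
ee_pos: [500.6, 338.5, -4.8]
orientation: [0.075, 0.997, 0.0, 0.0]
wrist_force: [-2.3, -2.5, 5.6]
width: 61.8
```

Call:
move_arm(dp=[[0,0,0],[0,0,0],[0,0,0],[0,0,0],[0,0,0]], spin=[0,0,0,0,0], jaw=0)

```text
time_s: 16.18
ee_pos: [500.5, 338.5, -5.5]
orientation: [0.075, 0.997, 0.0, -0.0]
wrist_force: [0.2, 0.3, -0.1]
width: 93.4
```

Call:
move_arm(dp=[[0,0,-0.2],[0,0,-0.7],[0,0,-0.9],[0,0,-0.9],[0,0,-0.6]], spin=[0,0,0,0,0])

```text
time_s: 16.8
ee_pos: [500.8, 338.7, 129.1]
orientation: [0.075, 0.997, 0.001, 0.001]
wrist_force: [0.4, -0.4, 0.5]
width: 94.1
```

```bash
python3 - <<'E'
from h import *
P={n:snap(n) for n in("scene","side","wrist")}
s=P["scene"]["color"][250:350,440:540];d=P["side"]["color"][150:220,220:320]
a=np.hstack([cv2.resize(s,(400,300),interpolation=2),cv2.resize(d,(400,300),interpolation=2)])
w=cv2.resize(P["wrist"]["color"][130:360,200:460],(400,300));
cv2.imwrite("pics/s10.png",np.vstack([a,np.hstack([w,w])])[:,:,::-1])
E
python3 plan.py 568.5 -291.5 120 0
```

```text
t 16.95 pos [500.9 338.8 127.7] yaw(y-axis) 81.36 tilt z [ 0.0021  0.0012 -1.    ] w 93.8 F [-0.05  0.24 -0.65] j [ 0.53  0.47  1.42  0.    1.25 -0.89]
dp units tool xyz [ -4.037 -15.324   0.177] spin units 10.170
```

View pics/s10.png

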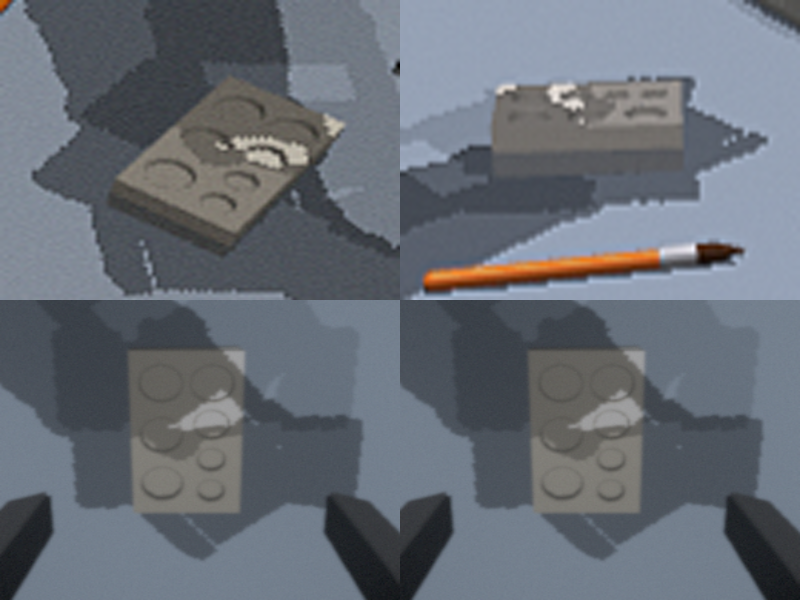

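Palettes: a neat, flush pile, released, centred near (500.5, 338.6). Now the green jar, with jaws along world x to clear the blue one.

Call:
move_arm(dp=[[-0.25,-0.96,0],[-0.25,-0.96,0],[-0.25,-0.96,0],[-0.25,-0.96,0],[-0.25,-0.96,0]], spin=[0,0,0,0,0])

```text
time_s: 17.58
ee_pos: [520.5, 139.8, 125.3]
orientation: [0.075, 0.997, -0.0, -0.001]
wrist_force: [1.9, -0.3, 0.0]
width: 93.9
```

Call:
move_arm(dp=[[-0.25,-0.96,0],[-0.25,-0.96,0],[-0.25,-0.96,0],[-0.25,-0.96,0],[-0.25,-0.96,0]], spin=[0,0,0,0,0])

```text
time_s: 18.2
ee_pos: [541.1, -57.4, 125.3]
orientation: [0.075, 0.997, 0.0, -0.001]
wrist_force: [0.2, -0.8, -0.8]
width: 94.0
```

Call:
move_arm(dp=[[-0.25,-0.96,0],[-0.25,-0.96,0],[-0.25,-0.96,0],[-0.25,-0.96,0],[0,0,0]], spin=[0,0,0,0,1])

```text
time_s: 18.82
ee_pos: [557.4, -216.2, 124.7]
orientation: [0.147, 0.989, 0.0, -0.001]
wrist_force: [-0.2, 0.8, -0.5]
width: 93.7
```

Call:
move_arm(dp=[[0,0,0],[0,0,0],[0,0,0],[0,0,0],[0,0,0]], spin=[1,1,1,1,1])

```text
time_s: 19.45
ee_pos: [557.6, -213.8, 125.1]
orientation: [0.476, 0.879, -0.0, -0.001]
wrist_force: [-0.5, 0.3, 0.2]
width: 94.1
```

Call:
move_arm(dp=[[0,0,0],[0,0,0],[0,0,0],[0,0,0],[0,0,0]], spin=[1,1,1,1,0.17])

```text
time_s: 20.08
ee_pos: [557.7, -213.9, 125.3]
orientation: [0.707, 0.707, -0.0, -0.001]
wrist_force: [-0.6, -0.2, -0.3]
width: 93.8
```

```bash
python3 plan.py 568.5 -291.5 80 0;python3 - <<'E'
from meas import *
cv2.imwrite("pics/w11.png",P["wrist"]["color"][:,:,::-1])
jar("jar_green",[569,-291],cams=("scene","side","wrist"));jar("jar_blue",[569,-182],cams=("scene","side","wrist"))
E
```

```text
t 20.07 pos [ 557.7 -213.9  125.3] yaw(y-axis) -0.02 tilt z [-1.6e-03  7.0e-04 -1.0e+00] w 93.8 F [-0.63 -0.21 -0.26] j [-0.43  0.46  1.45 -0.    1.24 -0.43]
dp units tool xyz [-1.942  0.272  1.132] spin units -0.002
jar_green ['side', 'wrist'] [ 569.3 -291.7] 0.932
jar_green ['side'] [ 567.8 -292.9] 0.947
jar_green ['wrist'] [ 569.9 -291.5] 0.949
jar_blue ['scene', 'side', 'wrist'] [ 569.3 -183.9] 0.9
jar_blue ['scene'] [ 570.2 -183.5] 0.855
jar_blue ['side'] [ 568.  -183.7] 0.907
jar_blue ['wrist'] [ 569.7 -183.2] 0.951
```

View pics/w11.png

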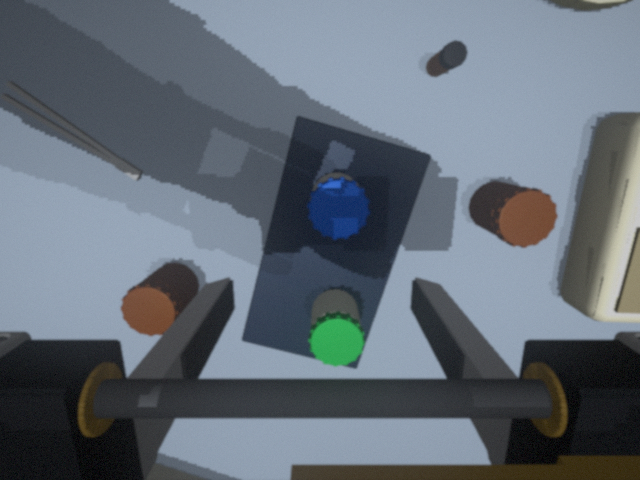

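Wrist view: blue cap at (338,208), green cap at (336,340), brown decoys at (150,310) and (527,217), vial at (447,58). Green jar fits at (569.5,−291.6), blue at (569.5,−183.4).

Call:
move_arm(dp=[[-0.65,0.1,0],[-0.65,0.1,0],[-0.64,0.1,0.3],[0,0,0.6],[0,0,0.6]], spin=[0,0,0,0,0])

```text
time_s: 21.15
ee_pos: [570.1, -292.0, 65.8]
orientation: [0.707, 0.707, 0.0, 0.0]
wrist_force: [-0.0, 0.3, -0.7]
width: 93.8
```

```bash
python3 plan.py 569.5 -291.6 0 0;python3 - <<'E'
from h import *
snap("wrist","w12")
E
```

```text
t 21.15 pos [ 570.1 -292.    65.8] yaw(y-axis) -0.0 tilt z [ 1.e-04 -1.e-04 -1.e+00] w 93.8 F [-0.02  0.28 -0.7 ] j [-0.53  0.61  1.36  0.    1.17 -0.53]
dp units tool xyz [ 0.01  -0.015  1.644] spin units -0.001
```

View pics/w12.png

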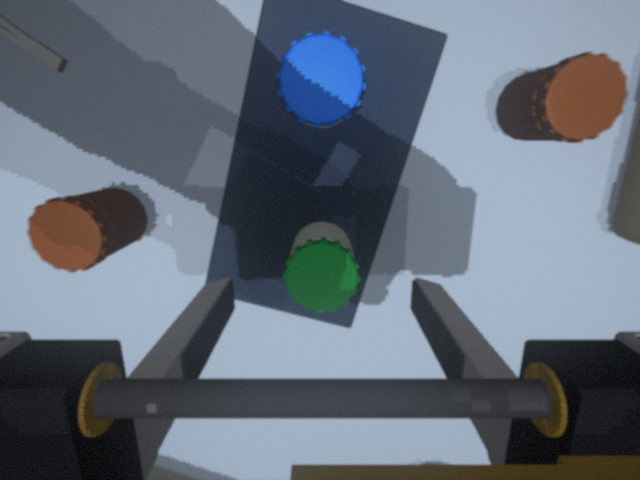

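The green cap is centred between the fingers (column 322, equal gaps). I'll descend, grip and lift about 100 mm.

Call:
move_arm(dp=[[0,0,0.5],[0,0,0.5],[0,0,0.4],[0,0,0.24],[0,0,0]], spin=[0,0,0,0,0])

```text
time_s: 21.82
ee_pos: [570.0, -291.5, 0.3]
orientation: [0.707, 0.707, -0.0, -0.0]
wrist_force: [0.9, 0.7, -0.3]
width: 93.7
```

Call:
move_arm(dp=[[0,0,0],[0,0,0],[0,0,0],[0,0,0],[0,0,0]], spin=[0,0,0,0,0], jaw=1, newtons=25)

```text
time_s: 22.45
ee_pos: [570.2, -291.6, 1.0]
orientation: [0.707, 0.707, 0.0, 0.0]
wrist_force: [-0.8, -0.4, -0.7]
width: 47.5
```

Call:
move_arm(dp=[[0,0,0],[0,0,0],[0,0,0],[0,0,0],[0,0,0]], spin=[0,0,0,0,0])

```text
time_s: 23.08
ee_pos: [570.1, -291.7, 1.0]
orientation: [0.707, 0.707, -0.0, -0.0]
wrist_force: [-2.5, 0.6, 2.3]
width: 43.9
```

```bash
python3 plan.py 569.5 -291.6 0 0
```

```text
t 23.07 pos [ 570.1 -291.7    1. ] yaw(y-axis) 0.0 tilt z [-2.e-04 -0.e+00 -1.e+00] w 43.9 F [-2.5   0.65  2.28] j [-0.53  0.69  1.4  -0.    1.06 -0.53]
dp units tool xyz [ 0.001 -0.014  0.024] spin units 0.000
```

Call:
move_arm(dp=[[0,0,-0.3],[0,0,-0.6],[0,0,-0.7],[0,0,-0.6],[0,0,-0.3]], spin=[0,0,0,0,0])

```text
time_s: 23.7
ee_pos: [570.5, -291.8, 102.6]
orientation: [0.707, 0.707, 0.0, 0.001]
wrist_force: [-0.7, 0.7, -4.4]
width: 44.5
```

Call:
move_arm(dp=[[0,0,0],[0,0,0],[0,0,0],[0,0,0],[0,0,0]], spin=[0,0,0,0,0])

```text
time_s: 24.32
ee_pos: [570.1, -291.6, 100.7]
orientation: [0.707, 0.707, -0.0, -0.0]
wrist_force: [-0.6, 0.1, -3.8]
width: 43.9
```

```bash
python3 - <<'E'
from h import *
F=[];
for i in range(8):
    p=snap(("side","scene")[i%2],"g%d"%(i%2)); F.append(manip.sense()["wrist_force"])
F=np.array(F);print(F[:,2].round(2),F.mean(0),manip.sense()["width"])
E
python3 plan.py 569.5 -291.6 0 0
```

```text
[-3.72 -4.05 -4.57 -5.   -3.83 -3.89 -4.32 -3.91] [ 0.07937624 -0.01313622 -4.16007117] 44.156840603941475
t 24.73 pos [ 570.1 -291.6  101. ] yaw(y-axis) 0.0 tilt z [-0. -0. -1.] w 44.2 F [ 0.51 -0.8  -3.91] j [-0.53  0.57  1.33 -0.    1.24 -0.53]
dp units tool xyz [ 1.000e-03 -1.600e-02  2.524e+00] spin units 0.000
```

View pics/g0.png

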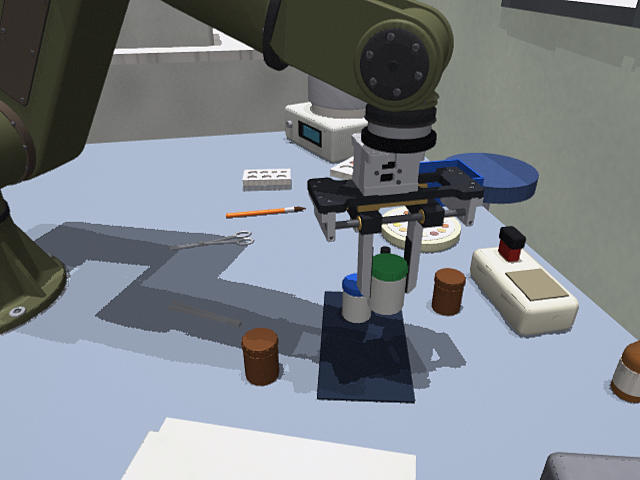

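Green jar held upright, about 4.2 N (≈0.42 kg), so likely the heavier. I'll set it back.

Call:
move_arm(dp=[[0,0,0.5],[0,0,0.8],[0,0,0.7],[0,0,0.35],[0,0,0.1]], spin=[0,0,0,0,0])

```text
time_s: 25.35
ee_pos: [570.1, -291.6, 2.6]
orientation: [0.707, 0.707, -0.0, -0.0]
wrist_force: [-0.1, 1.2, -3.9]
width: 44.3
```

Call:
move_arm(dp=[[0,0,0.03],[0,0,0.02],[0,0,0.01],[0,0,0],[0,0,0]], spin=[0,0,0,0,0])

```text
time_s: 25.98
ee_pos: [570.4, -291.8, 1.0]
orientation: [0.707, 0.707, 0.0, 0.0]
wrist_force: [-0.4, 0.2, -0.4]
width: 44.1
```

```bash
python3 plan.py 569.5 -291.6 0 0
```

```text
t 25.98 pos [ 570.4 -291.8    1. ] yaw(y-axis) 0.0 tilt z [ 6.e-04 -4.e-04 -1.e+00] w 44.1 F [-0.43  0.17 -0.43] j [-0.53  0.69  1.39  0.    1.06 -0.53]
dp units tool xyz [ 0.004 -0.022  0.025] spin units 0.000
```

Call:
move_arm(dp=[[0,0,0],[0,0,0],[0,0,0],[0,0,0],[0,0,0]], spin=[0,0,0,0,0], jaw=0)

```text
time_s: 26.6
ee_pos: [570.1, -291.6, 0.5]
orientation: [0.707, 0.707, -0.0, -0.0]
wrist_force: [-0.1, 1.0, -0.0]
width: 90.3
```

Call:
move_arm(dp=[[0,0,-0.4],[0,0,-0.7],[0,0,-0.7],[0,0,-0.4],[0.71,-0.02,0]], spin=[0,0,0,0,0])

```text
time_s: 27.22
ee_pos: [569.7, -264.4, 90.3]
orientation: [0.708, 0.706, 0.0, 0.001]
wrist_force: [-0.4, 0.6, -0.3]
width: 93.9
```

Call:
move_arm(dp=[[0.7,0,0],[0.7,0,0],[0.6,0,0],[0,0,0],[0,0,0]], spin=[0,0,0,0,0])

```text
time_s: 27.85
ee_pos: [569.4, -183.7, 88.7]
orientation: [0.707, 0.707, -0.0, 0.0]
wrist_force: [-0.2, -1.0, -0.2]
width: 94.3
```

```bash
python3 - <<'E'
from meas import *
cv2.imwrite("pics/w13.png",P["wrist"]["color"][:,:,::-1])
jar("jar_green",[569,-291],cams=("scene","side","wrist"));jar("jar_blue",[569,-183],cams=("scene","side","wrist"))
E
python3 plan.py 569.5 -183.4 1 0
```

```text
jar_green ['scene', 'side', 'wrist'] [ 569.5 -292.1] 0.781
jar_green ['scene'] [ 572.  -289.8] 0.933
jar_green ['side'] [ 569.1 -293.1] 0.946
jar_green ['wrist'] [ 570.4 -292. ] 0.467
jar_blue ['side', 'wrist'] [ 569.2 -183.1] 0.925
jar_blue ['side'] [ 568.2 -183.6] 0.915
jar_blue ['wrist'] [ 569.3 -183. ] 0.951
t 28.3 pos [ 569.3 -183.4   88.5] yaw(y-axis) -0.01 tilt z [-1.e-04  0.e+00 -1.e+00] w 94.0 F [ 0.77 -0.23  0.55] j [-0.37  0.49  1.48  0.    1.17 -0.37]
dp units tool xyz [0.    0.005 2.187] spin units -0.002
```

View pics/w13.png

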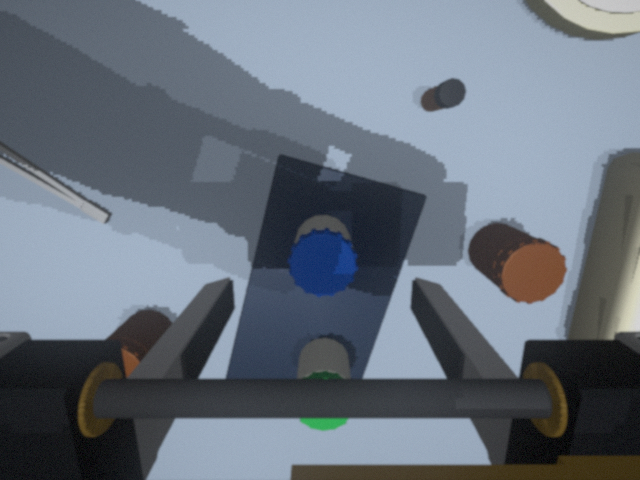

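The blue cap is centred at (322,262). The green jar stands on the mat behind it at its old spot. I'll descend.

Call:
move_arm(dp=[[0,0,0.6],[0,0,0.7],[0,0,0.5],[0,0,0.3],[0,0,0.09]], spin=[0,0,0,0,0])

```text
time_s: 28.92
ee_pos: [569.3, -183.2, 0.6]
orientation: [0.707, 0.707, -0.0, -0.0]
wrist_force: [-0.3, 0.2, -0.1]
width: 94.2
```

Call:
move_arm(dp=[[0,0,0],[0,0,0],[0,0,0],[0,0,0],[0,0,0]], spin=[0,0,0,0,0], jaw=1, newtons=25)

```text
time_s: 29.55
ee_pos: [569.4, -183.3, 1.1]
orientation: [0.707, 0.707, 0.0, 0.0]
wrist_force: [0.6, -0.1, -1.6]
width: 47.7
```

Call:
move_arm(dp=[[0,0,0],[0,0,0],[0,0,0],[0,0,0],[0,0,0]], spin=[0,0,0,0,0])

```text
time_s: 30.18
ee_pos: [569.4, -183.3, 1.0]
orientation: [0.707, 0.707, 0.0, 0.0]
wrist_force: [0.3, 0.4, 2.7]
width: 44.2
```

Call:
move_arm(dp=[[0,0,-0.3],[0,0,-0.6],[0,0,-0.7],[0,0,-0.6],[0,0,-0.3]], spin=[0,0,0,0,0])

```text
time_s: 30.8
ee_pos: [569.7, -183.4, 102.7]
orientation: [0.707, 0.707, 0.0, 0.001]
wrist_force: [-0.2, 0.4, -1.9]
width: 43.7
```

Call:
move_arm(dp=[[0,0,0],[0,0,0],[0,0,0],[0,0,0],[0,0,0]], spin=[0,0,0,0,0])

```text
time_s: 31.42
ee_pos: [569.3, -183.2, 100.7]
orientation: [0.707, 0.707, -0.0, -0.0]
wrist_force: [0.6, 0.4, -1.1]
width: 43.5
```

```bash
python3 - <<'E'
from h import *
F=[];
for i in range(8):
    p=snap(("side","scene")[i%2],"b%d"%(i%2)); F.append(manip.sense()["wrist_force"])
F=np.array(F);print(F[:,2].round(2),F.mean(0),manip.sense()["width"])
E
python3 plan.py 569.5 -183.4 0 0
```

```text
[-0.82 -1.35 -0.35 -2.71 -1.2  -1.76 -1.57 -0.31] [ 0.27063952 -0.11896834 -1.25873146] 44.349657872865194
t 31.82 pos [ 569.4 -183.2  101. ] yaw(y-axis) 0.0 tilt z [-0.  0. -1.] w 44.3 F [-0.16 -0.33 -0.31] j [-0.37  0.48  1.47 -0.    1.19 -0.37]
dp units tool xyz [-0.004  0.004  2.524] spin units 0.000
```

View pics/b0.png

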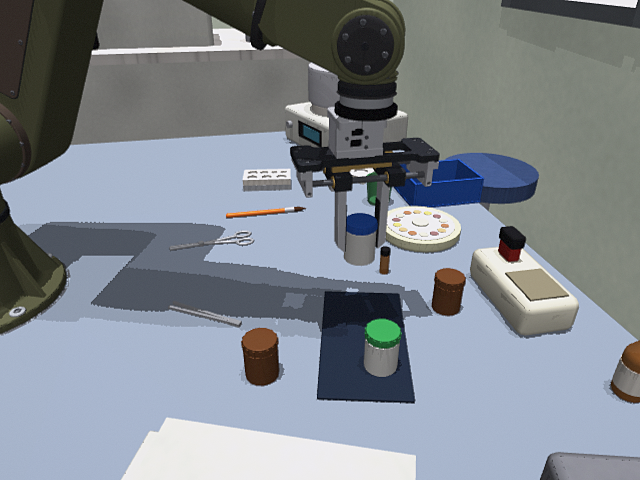

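Blue jar weighs about 1.3 N (≈0.14 kg), so green is the heavier. I'll put blue back on the mat.

Call:
move_arm(dp=[[0,0,0.5],[0,0,0.8],[0,0,0.7],[0,0,0.35],[0,0,0.1]], spin=[0,0,0,0,0])

```text
time_s: 32.45
ee_pos: [569.3, -183.2, 2.6]
orientation: [0.707, 0.707, -0.0, -0.0]
wrist_force: [-0.4, -0.3, -0.9]
width: 43.9
```

Call:
move_arm(dp=[[0,0,0.03],[0,0,0.02],[0,0,0.01],[0,0,0],[0,0,0]], spin=[0,0,0,0,0])

```text
time_s: 33.08
ee_pos: [569.6, -183.3, 1.0]
orientation: [0.707, 0.707, 0.0, 0.0]
wrist_force: [-0.3, -0.0, 3.1]
width: 43.9
```

Call:
move_arm(dp=[[0,0,0],[0,0,0],[0,0,0],[0,0,0],[0,0,0]], spin=[0,0,0,0,0], jaw=0)

```text
time_s: 33.7
ee_pos: [569.3, -183.2, 0.5]
orientation: [0.707, 0.707, -0.0, -0.0]
wrist_force: [0.3, 0.0, 0.3]
width: 90.1
```

Call:
move_arm(dp=[[0,0,-0.4],[0,0,-0.7],[0,0,-0.7],[0,0,-0.4],[-0.7,0.01,0]], spin=[0,0,0,0,0])

```text
time_s: 34.33
ee_pos: [570.6, -210.7, 90.6]
orientation: [0.706, 0.708, 0.001, 0.001]
wrist_force: [1.6, -0.1, 0.4]
width: 94.2
```

Call:
move_arm(dp=[[-0.7,0.01,0],[-0.7,0,0],[-0.61,0,0],[0,0,0],[0,0,0]], spin=[0,0,0,0,0])

```text
time_s: 34.95
ee_pos: [570.2, -291.1, 88.4]
orientation: [0.707, 0.707, 0.0, -0.0]
wrist_force: [-0.4, -0.1, -1.0]
width: 93.6
```

```bash
python3 - <<'E'
from h import *
snap("wrist","w14");snap("side","sd14")
E
python3 plan.py 570.1 -291.7 1 0
```

```text
t 35.05 pos [ 570.3 -290.8   88.6] yaw(y-axis) 0.05 tilt z [-1.e-04  1.e-04 -1.e+00] w 94.3 F [0.08 0.08 0.55] j [-0.53  0.58  1.34  0.    1.22 -0.53]
dp units tool xyz [-0.022 -0.005  2.19 ] spin units 0.006
```

View pics/w14.png

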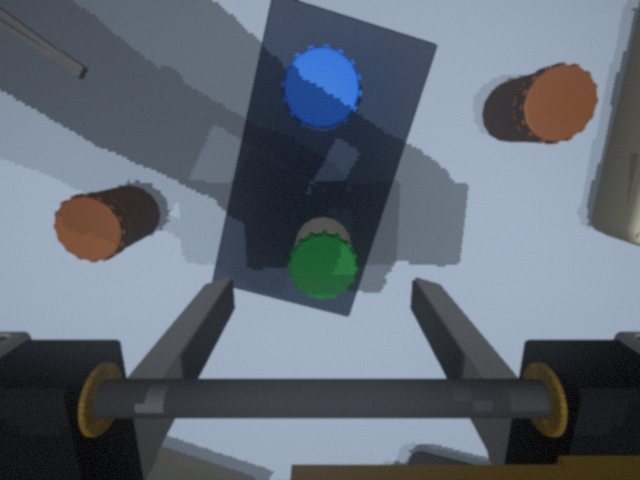

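View pics/sd14.png

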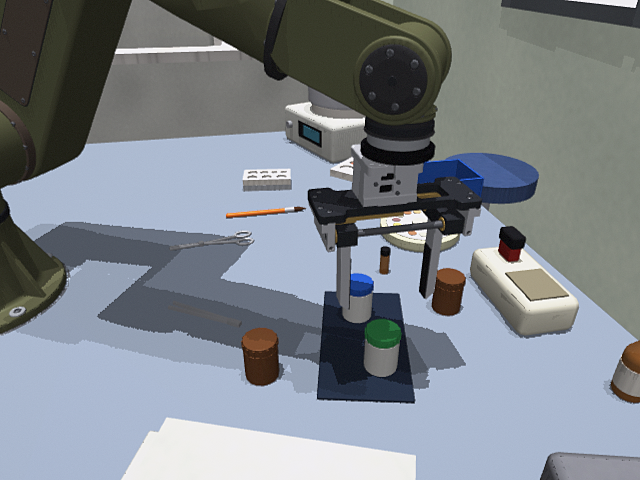

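Both jars stand upright on the mat: blue cap at (322,87), green cap at (323,266), centred between the fingers. I'll regrip green.

Call:
move_arm(dp=[[-0.02,0,0.6],[0,0,0.7],[0,0,0.5],[0,0,0.3],[0,0,0.09]], spin=[0,0,0,0,0])

```text
time_s: 35.67
ee_pos: [570.2, -292.3, 0.6]
orientation: [0.707, 0.707, -0.0, -0.0]
wrist_force: [0.6, 0.7, 0.5]
width: 94.0
```

Call:
move_arm(dp=[[0,0,0],[0,0,0],[0,0,0],[0,0,0],[0,0,0]], spin=[0,0,0,0,0], jaw=1, newtons=30)

```text
time_s: 36.3
ee_pos: [570.2, -292.4, 1.0]
orientation: [0.707, 0.707, 0.0, 0.0]
wrist_force: [1.0, -0.0, -0.5]
width: 47.7
```

Call:
move_arm(dp=[[0,0,0],[0,0,0],[0,0,0],[0,0,0],[0,0,0]], spin=[0,0,0,0,0])

```text
time_s: 36.92
ee_pos: [570.2, -292.5, 1.0]
orientation: [0.707, 0.707, 0.0, 0.0]
wrist_force: [0.3, 0.0, 1.4]
width: 44.2
```

Call:
move_arm(dp=[[0,0,-0.3],[0,0,-0.8],[0,0,-0.9],[0,0,-0.9],[0,0,-0.6]], spin=[0,0,0,0,0])

```text
time_s: 37.55
ee_pos: [570.2, -292.5, 143.2]
orientation: [0.707, 0.707, 0.0, 0.001]
wrist_force: [0.6, -0.2, -4.6]
width: 43.9
```

```bash
python3 plan.py 500.5 338.6 125 0
```

```text
t 37.55 pos [ 570.2 -292.5  143.2] yaw(y-axis) -0.0 tilt z [ 1.e-03 -6.e-04 -1.e+00] w 43.9 F [ 0.57 -0.22 -4.63] j [-0.53  0.53  1.29 -0.    1.32 -0.53]
dp units tool xyz [15.777 -1.742  0.443] spin units -0.000
```

Call:
move_arm(dp=[[0.4,-0.04,0],[0.7,-0.08,0],[0.85,-0.1,0],[0.85,-0.1,0],[0.85,-0.1,0]], spin=[0,0,0,0,0])

```text
time_s: 38.17
ee_pos: [552.1, -144.2, 139.4]
orientation: [0.707, 0.707, -0.0, -0.001]
wrist_force: [0.5, 0.8, -3.7]
width: 44.1
```

Call:
move_arm(dp=[[0.85,-0.1,0],[0.85,-0.1,0],[0.85,-0.1,0],[0.85,-0.1,0],[0.85,-0.1,0]], spin=[0,0,0,0,0])

```text
time_s: 38.8
ee_pos: [531.8, 25.4, 139.5]
orientation: [0.707, 0.707, -0.001, -0.001]
wrist_force: [1.0, -0.3, -4.1]
width: 44.2
```

Call:
move_arm(dp=[[0.85,-0.1,0],[0.85,-0.1,0],[0.85,-0.1,0],[0.85,-0.1,0],[0.85,-0.1,0]], spin=[0,0,0,0,0])

```text
time_s: 39.42
ee_pos: [511.6, 195.0, 139.5]
orientation: [0.707, 0.707, -0.001, -0.001]
wrist_force: [-0.2, -0.2, -3.2]
width: 44.2
```

```bash
python3 plan.py 500.5 338.6 123 0
```

```text
t 39.42 pos [511.6 195.  139.5] yaw(y-axis) 0.02 tilt z [-2.3e-03 -6.0e-04 -1.0e+00] w 44.2 F [-0.18 -0.2  -3.19] j [0.3  0.33 1.58 0.   1.23 0.3 ]
dp units tool xyz [ 3.59  -0.275  0.411] spin units 0.003
```

Call:
move_arm(dp=[[0.85,-0.07,0],[0.85,-0.07,0.05],[0.8,-0.07,0.1],[0.7,-0.06,0.1],[0.35,0,0.1]], spin=[0,0,0,0,0])

```text
time_s: 40.05
ee_pos: [501.0, 336.8, 125.4]
orientation: [0.707, 0.708, -0.001, -0.0]
wrist_force: [0.6, -0.4, -3.6]
width: 44.2
```

Call:
move_arm(dp=[[0,0,0.05],[0,0,0],[0,0,0],[0,0,0],[0,0,0]], spin=[0,0,0,0,0])

```text
time_s: 40.67
ee_pos: [502.7, 335.3, 125.1]
orientation: [0.707, 0.707, 0.0, 0.0]
wrist_force: [-0.3, -0.1, -4.2]
width: 44.0
```

```bash
python3 plan.py 500.5 338.6 123 0; python3 - <<'E'
from meas import *
for n in P: cv2.imwrite(f"pics/f_{n}.png",P[n]["color"][:,:,::-1])
jar("jar_blue",[569,-183]); pal("palette_clean",[500,338],14); z=manip.sense()["ee_pos"][2]+5
jar("jar_green",[500,338],z)
E
```

```text
t 40.67 pos [502.7 335.3 125.1] yaw(y-axis) -0.02 tilt z [ 2.e-04  1.e-04 -1.e+00] w 44.0 F [-0.29 -0.09 -4.2 ] j [ 0.53  0.47  1.43 -0.    1.25  0.53]
dp units tool xyz [ 0.082 -0.055  0.052] spin units -0.002
jar_blue ['scene', 'side'] [ 569.7 -183. ] 0.908
jar_blue ['scene'] [ 572.8 -180.9] 0.93
jar_blue ['side'] [ 568.3 -183.8] 0.926
palette_clean ['scene', 'side', 'wrist'] [500.2 338.8] deg -7.9 iou 0.888
palette_clean ['scene'] [501.2 339.2] deg 170.7 iou 0.95
palette_clean ['side'] [498.8 338.5] deg -11.6 iou 0.9
palette_clean ['wrist'] [500.4 338.5] deg -8.8 iou 0.854
jar_green ['scene', 'side'] [502.5 337.8] 0.575
jar_green ['scene'] [503.1 336.5] 0.273
jar_green ['side'] [502.7 338.7] 0.879
```

View pics/f_scene.png

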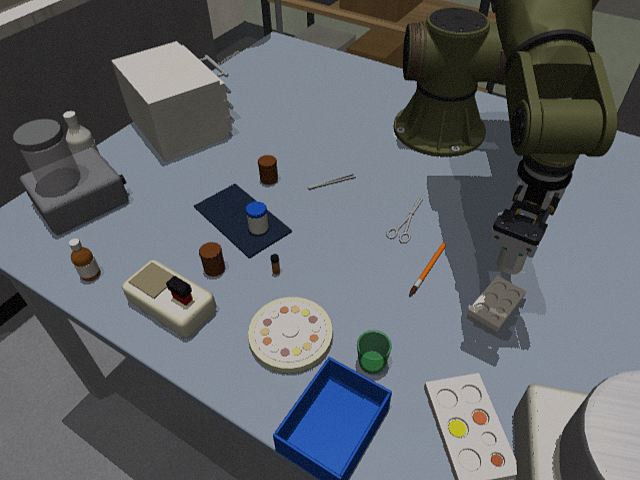

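View pics/f_side.png

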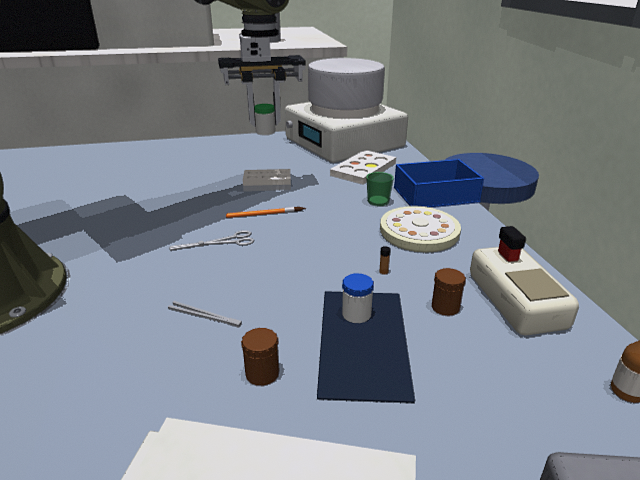

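Scene as wanted: pile at (497,303), blue jar on the mat at (257,218), green jar held at (264,118) in the side view. I'll trim the last 3 mm and let it settle.

Call:
move_arm(dp=[[0.08,-0.05,0.05],[0,0,0],[0,0,0],[0,0,0],[0,0,0]], spin=[0,0,0,0,0])

```text
time_s: 41.8
ee_pos: [500.6, 338.7, 123.0]
orientation: [0.707, 0.707, 0.0, -0.0]
wrist_force: [-0.1, -0.0, -3.3]
width: 43.8
```

Call:
move_arm(dp=[[0,0,0],[0,0,0],[0,0,0],[0,0,0],[0,0,0]], spin=[0,0,0,0,0])

```text
time_s: 42.42
ee_pos: [500.5, 338.8, 122.9]
orientation: [0.707, 0.707, -0.0, -0.0]
wrist_force: [-0.1, 0.9, -3.9]
width: 43.9
```

```bash
python3 plan.py 500.5 338.6 123 0; python3 - <<'E'
from h import *
p=snap("wrist","end"); s=manip.sense(); print(s["qd"].round(3),s["width"],s["wrist_force"].round(1)); print(manip.sign_off())
E
```

```text
t 42.42 pos [500.5 338.8 122.9] yaw(y-axis) 0.0 tilt z [-0.  0. -1.] w 43.9 F [-0.12  0.93 -3.88] j [0.53 0.47 1.43 0.   1.24 0.53]
dp units tool xyz [-0.005 -0.001 -0.001] spin units 0.001
[ 0.     0.     0.    -0.002  0.     0.001] 43.88873169244776 [ 0.2  0.2 -3.6]
the job is handed in; nothing more can be done
None
```

View pics/end.png

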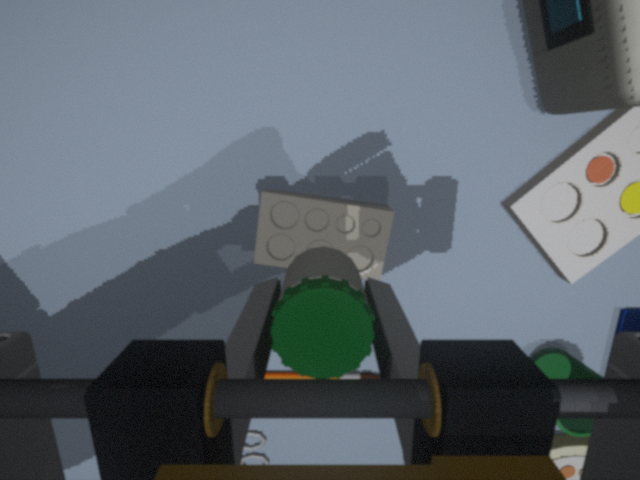

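I handed the job in at 42.4 s with everything done in the order asked. The clean palette is stacked flush on the grey one and released. I lifted each jar about 100 mm and stood it back on the mat: green read about 4.2 N (0.42 kg), blue about 1.3 N (0.13 kg). The heavier green jar is in the gripper, and the blue one stands on the mat.

**Last checks:**
- The gripper was vertical and still at (500.5, 338.8), with the jar's underside about 100 mm above the pile's top. The pile itself measured at about (500.2, 338.8).
- The blue jar measured within a millimetre or so of where it started.
- In the last scene and side pictures, nothing else showed as moved.

**What failed or disagreed:**
- **Fingertip distance:** the given `tip_extent` (8 mm ahead of the TCP) did not match reality; the tips sit about 22 mm behind it. My first closing passed over the palette without touching it.
- **Table contact:** while finding the true height, the fingertips touched the table with up to 28 N, read at the wrist. I then regripped the palette slightly higher.
- **Held jar's picture fit:** the scene camera's fit on the held green jar was poor because the gripper hides most of it. That position rests on the arm's own reading, the side camera (2–3 mm off where the arm was just before its last small move), and the last wrist picture.

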